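Tighten the sample chamber's cover screws crosswise

TASK

On the round metal sample chamber two wing screws, opposite each other, are still loose: their wings point at the middle of the cover instead of lying in line with the rim like the other two. With the large slotted key from the blue mat, turn these two clockwise crosswise and a little at a time: first one of them about half of the missing quarter turn, then the other about half, then both on until their wings lie in line with the rim, touching chamber and screws with the key only. Finally stand the key upright back where it stood.

Things in the scene. Friction and masses are not known exactly. Their poses are not given: they have to be found in the camera images.
- key: large key, 96 mm tall, 0.25 kg, upright on the 2 mm blue mat; a small round key beside it does not fit. Origin mid underside, z up. Below, two steel prongs 48 mm long along x, 9 thick, with an 18 mm slot along x between them, 24 deep, open below and at both ends. On top a black handle 44 mm (x) by 22 (y), at 34 to 96 mm height: grip across y from above. Half a turn about z changes nothing.
- cell: fixed round sample chamber with a dark steel cover 196 mm across, its top 66 mm above the bench; in the middle a sight glass 60 mm across, 10 high. Origin at centre of underside, z up. Four wing screws 70 mm from the centre: loose ones at +x and -x; tight, immovable ones at +y and -y, wings along x. A hose stub sticks out at +y below the cover.
- screw_a (a joint): steel wing screw on the cover, axis at (70, 0) mm in the cell's frame; clockwise angle seen from above, rad: 0 = wing along cell x (loose), 1.57 = along cell y (tight), stop 1.70; starts at 0-0.2, stays where left, needs 0.15 N m. Hub 18 mm across, 8 high; on it an upright wing 52 mm long, 6 thick, from 8 to 26 mm above the cover. The screw does not rise or sink.
- screw_c (a joint): steel wing screw on the cover, axis at (-70, 0) mm in the cell's frame; clockwise angle seen from above, rad: 0 = wing along cell x (loose), 1.57 = along cell y (tight), stop 1.70; starts at 0-0.2, stays where left, needs 0.15 N m. Same shape as the other. Lower the key's slot over the wing to 10 mm above the cover; the centred key turns 0.25 rad idle, then drives the wing, which lags it by that.
Mind the look-alikes: they are no part of the job. Leave any green or pink look-alike of the key alone.

How it is judged:
On the way, in this order (a step that is already met when the one before it is completed fails the run):
1. one loose screw turned about half way with the key at the chamber, while the other still waits (horizontal distance between key and cell below 0.12 m and ((value of joint screw_a between 0.4 and 1.25 rad and value of joint screw_c below 0.35 rad) or (value of joint screw_c between 0.4 and 1.25 rad and value of joint screw_a below 0.35 rad))), for 0.1 s.
2. both screws turned about half way, neither yet tight, the key at the chamber (horizontal distance between key and cell below 0.12 m and value of joint screw_a between 0.4 and 1.25 rad and value of joint screw_c between 0.4 and 1.25 rad), for 0.1 s.
3. both screws tight, the key still at the chamber (horizontal distance between key and cell below 0.12 m and value of joint each of screw_a, screw_c above 1.3 rad), for 0.1 s.
At the end, for the whole second after the job is handed in: Both screws have their wings in line with the rim (joint above 1.3 rad) and the key stands upright (within 7 degrees), at rest, within 50 mm of where it stood at the start (value of joint each of screw_a, screw_c above 1.3 rad and angle between key's own z axis and vertical below 0.12 rad and distance of key from where it was at the start of the episode below 0.05 m and linear speed of key below 0.02 m/s); the robot touches nothing.
It fails at once if one screw is turned beyond 1.25 rad before the other has been turned to 0.4 rad ((value of joint screw_a above 1.25 rad and value of joint screw_c below 0.4 rad) or (value of joint screw_c above 1.25 rad and value of joint screw_a below 0.4 rad)).
It fails at once if the fingers or arm touch the chamber or its screws (contact force between any of the fingers, the arm and cell above 2 N).
It also fails if it takes over 72 s, if anything falls off the work surface, if the arm or the gripper's body presses on something with over 40 N, if the wrist force passes 120 N, or if a joint passes its speed limit or range.

ROBOT

A 6-joint arm with a two-finger parallel gripper is mounted at the origin on the work surface. World frame = base frame: x ahead of the robot, y to its left, z up, the work surface at z = 0. Lengths are in m, angles in rad, forces in N, time in s.
With the tool pointing down it reaches from about 0.25 to 0.775 m from the base axis. Payload 8.9 kg.
Tool frame: the origin (TCP) lies midway between the tips of the shut fingers; the grasp point (between the pads) lies bot.tcp_to_grasp behind it (bot.tcp_to_grasp is the distance from the TCP to the grasp point, in m); y points along the fingers, z is the direction in which the jaws open and shut, and the axes are right-handed (so a half turn about y gives the same grasp; the last joint's range is limited). The gripper opens to 85 mm and grips with 20 to 120 N. Pads are 22 mm wide; open, the fingers measure 114 mm over their backs; the gripper's body (76 mm by 85 mm) begins 54 mm behind the grasp point. The pads swing forward as they close: fully open they stand 13 mm farther back than shut.
Start: joints at [0.971, 0.291, -0.153, 1.127, 0, 1.431], TCP at [0.233, 0.47, 0.231] pointing down, gripper open.
Joint ranges: [-2.52, 2.52], [-0.91, 1.74], [-1.3, 1.37], [-1.96, 2.02], [-1.52, 1.47], [-3.14, 3.14]. Speed limits (rad/s): [2.22, 2.22, 2.79, 3.14, 3.14, 3.14].

INTERFACE

Orientations are given as [roll, pitch, yaw] about the fixed x, y, z axes, in that order (R = Rz(yaw) Ry(pitch) Rx(roll)).
In Python, from station import get_state, imaging, workorder, bot gives the robot as it stands. The module is installed in compiled form; this text tells all that it offers.
- The arm moves only by the tool move_arm, never from a script. Its argument "targets" is a list of rows, each a list of 7 numbers: the turn, a rotation vector about the world's x, y, z as a fraction of full scale, then the shift along the world's x, y, z as a fraction of full scale, then the opening, from -1 (shut) to 1 (fully open), so that 0 is half open. In form: [[wx, wy, wz, x, y, z, claw], ...]. A call has exactly 8 rows; each row shifts and turns the pose as measured when the row begins; what a row does not reach is not made up. Full scale, the value 1, is 60 mm for a shift and 10 degrees for a turn. A row lasts 1/8 s, in which the tool goes at most 62.5 mm and 10.7 degrees, less where a joint would pass 70% of its speed; a pose out of reach is approached as far as the arm can. A call with a number of a shift or a turn outside -1 to 1 is refused whole. A call with a gripper value outside its range is refused whole. The fingers move at their own pace and stop on an object; "newtons" is the grip in N (left out, the last holds). Time passes only in rows, so rows that do not move let the fingers close, or fill a call up. It gives the time, the measured TCP pose, the force and the opening at its end, in the units of the state.
- get_state(): the state, without advancing time (a new reading comes with each control period).
- imaging.grab_frame(name): name is "scene" or "side" or "wrist"; returns the picture (384x512x3 uint8, red, green, blue); there is no depth.
- imaging.camera_info(name): a dict with "fovy" (degrees; the focal length in pixels is half the picture's height over the tangent of half this angle, whatever the lens; pixels are square), "cx", "cy" (the principal point, pixels), "view" (4x4, takes a point from world to camera coordinates); the wrist camera has in their place "tool_from_camera" (4x4, takes a point from camera to tool coordinates, whose origin is the TCP and whose axes are the tool frame's). Camera axes: x right, y up, looking along -z (the intrinsics and any distortion apply to the point x, -y, -z); pixel columns grow to the right and rows downward; lengths in m; the calibration is good to about 2 mm. The wrist camera is an equidistant fisheye: a pixel r from the principal point sees the ray r / f radians off the axis. A picture is of the moment at which its call begins: read the wrist's pose just before it. camera_info takes no time and is no camera call.
- workorder.hand_in(): hands the job in, once; it reports no verdict.
Trained networks look in the newest picture that a camera, given by its name, has taken for a name from the list of things; names that differ only in an ending like _2 or _b are one class to them, and where a whole thing is asked for, a point or a joint stands for the part that bears it (a point fixed in the world has none). Each returns a list of dicts, best first, with "score" (0 to 1); they miss things now and then, are a little off and sometimes report something else, mostly with a low value. They report only what shows in the picture. A call takes as long as a camera call. They do not tell look-alikes from the thing itself.
- imaging.recognise(query, camera): "centre" ([column, row] as shares, 0 to 1, of the picture: columns of its width, rows of its height, amid what is visible of it).
The state is a dict: "clock": time; "joint_positions": joint angles; "joint_vel": joint speeds; "joint_torque": joint torques, N m; "eef_pos": TCP position; "tcp_rot": TCP orientation; "contact_force": force on the tool from outside, world axes, zero at the start; "ft_torque": the same for the moment, N m; "opening": opening from 0.0 (shut) to 1.0 (fully open).
Only numpy, scipy, OpenCV 4.12 (cv2) and the standard library are available. Lean on these libraries where they do the work, as an engineer would, in place of code of your own. Each camera call takes 0.05 s, during which the arm holds its last target.

## Working session

There is one attempt and no reset: what is moved stays moved. The work goes in short steps, Python scripts to look and compute and a tool call to move; the robot and the scene stay as the last step left them, time stands still between calls to the robot, and variables do not carry over. Pictures are saved under pics/ and viewed, and the job is handed in when it is done.

Besides the shell and the picture viewer there is one more tool, called after "Call:" as name(argument=value, ...) on one line, values as JSON. move_arm: Moves the arm, as the interface text tells. Its arguments: {"type":"object","properties":{"targets":{"type":"array","items":{"type":"array","items":{"type":"number"}}},"newtons":{"type":"number"}},"required":["targets"]}

```bash
mkdir -p pics; ls
cat > h.py <<'E'
import numpy as np, cv2
from station import get_state, imaging, workorder, bot
def save(name,img,crop=None,scale=1):
    if crop: c0,r0,c1,r1=crop; img=img[r0:r1,c0:c1]
    img=cv2.resize(img,None,fx=scale,fy=scale,interpolation=cv2.INTER_CUBIC)
    cv2.imwrite('pics/'+name+'.png',img[:,:,::-1])
E
python3 - <<'E'
from h import *
s=get_state(); print(s); print(bot.tcp_to_grasp)
for n in ['scene','side','wrist']:
    im=imaging.grab_frame(n); save('a_'+n,im); i=imaging.camera_info(n); print(n,i)
    for q in ['key','cell','screw_a']:
        print(q,[(np.round(np.array(d['centre'])*[512,384],1),round(d['score'],2)) for d in imaging.recognise(q,n)])
print(get_state()['clock'])
E
```

```text
pics
{'clock': 0.0, 'joint_positions': array([ 9.70716154e-01,  2.91264013e-01, -1.54123246e-01,  1.12671749e+00,
       -2.18026647e-07,  1.43151945e+00]), 'joint_vel': array([ 0.0001773 ,  0.00119485, -0.00277553,  0.00278075, -0.00063691,
       -0.00099397]), 'joint_torque': array([-2.51408550e-03, -5.37147081e+01,  3.31364751e+01,  1.61828776e-02,
       -2.29662564e-04,  1.17086671e-06]), 'eef_pos': array([0.23318317, 0.46987726, 0.23074192]), 'tcp_rot': array([-1.57209211e+00,  1.81427793e-04, -4.60803414e-01]), 'contact_force': array([0.23303361, 0.31578765, 0.3742254 ]), 'ft_torque': array([-0.00151473, -0.02368151, -0.0217324 ]), 'opening': 1.000346209597195}
0.0187
scene {'fovy': 54.78976097683966, 'cx': 257.5290038265666, 'cy': 195.95451740524663, 'view': array([[ 0.46927655,  0.88282126, -0.02015282, -0.17217904],
       [-0.61187151,  0.341535  ,  0.7134193 ,  0.27536036],
       [ 0.63670463, -0.32246001,  0.70044754, -1.21529808],
       [ 0.        ,  0.        ,  0.        ,  1.        ]])}
key [(array([212.2, 222.2]), 0.89), (array([142.8, 260.2]), 0.86), (array([2
[... 699 characters left out ...]
([316. , 137.9]), 0.65)]
cell [(array([215. , 335.9]), 0.74)]
screw_a [(array([163. , 312.9]), 0.67), (array([266.3, 340.5]), 0.6)]
wrist {'fovy': 65.70646984690485, 'cx': 256.30785667872743, 'cy': 195.73286116692157, 'tool_from_camera': array([[ 1.24955551e-04, -9.53924657e-01, -3.00046218e-01,
        -7.61621036e-02],
       [ 1.49935735e-05,  3.00046222e-01, -9.53924664e-01,
        -1.41646026e-01],
       [ 9.99999992e-01,  1.14699417e-04,  5.17951804e-05,
        -3.31306127e-05],
       [ 0.00000000e+00,  0.00000000e+00,  0.00000000e+00,
         1.00000000e+00]])}
key [(array([ 19.4, 351.9]), 0.93), (array([117.2, 372.3]), 0.75), (array([  2.2, 360.5]), 0.56)]
cell []
screw_a []
0.6
```

View pics/a_scene.png

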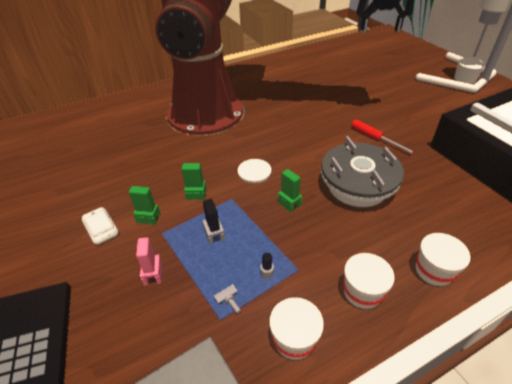

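View pics/a_side.png

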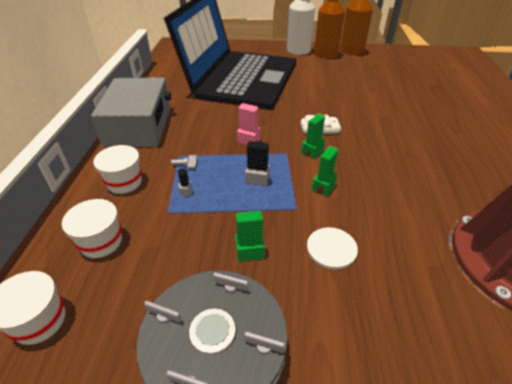

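View pics/a_wrist.png

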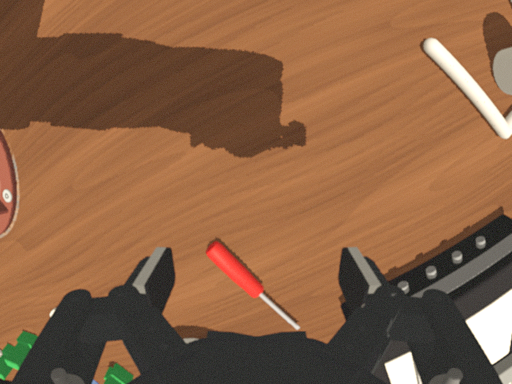

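```bash
cat >> h.py <<'E'
def proj(name,P,info={}):
    if name not in info: info[name]=imaging.camera_info(name)
    i=info[name]; f=192/np.tan(np.radians(i['fovy'])/2)
    P=np.atleast_2d(P); c=P@i['view'][:3,:3].T+i['view'][:3,3]
    return np.stack([i['cx']+f*c[:,0]/-c[:,2], i['cy']-f*c[:,1]/-c[:,2]],1)
def unproj(name,px,z):
    i=imaging.camera_info(name); f=192/np.tan(np.radians(i['fovy'])/2)
    d=np.array([(px[0]-i['cx'])/f,-(px[1]-i['cy'])/f,-1]); R=i['view'][:3,:3]; t=i['view'][:3,3]
    o=-R.T@t; d=R.T@d; return o+d*(z-o[2])/d[2]
E
python3 - <<'E'
from h import *
a=cv2.imread('pics/a_scene.png')[:,:,::-1]; b=cv2.imread('pics/a_side.png')[:,:,::-1]
def tile(n,im,crop,s): save(n,im,crop,s)
tile('b_scene_cell',a,(310,130,415,215),6)
tile('b_scene_key',a,(150,190,310,310),5)
tile('b_side_cell',b,(125,260,300,384),4)
tile('b_side_key',b,(165,130,305,220),5)
for n,px,z in [('scene',(212.,222.),.05),('side',(256.4,163.3),.05),('scene',(362.,165.),.076),('side',(213,331),.076)]: print(n,unproj(n,px,z))
E
```

```text
scene [ 0.49951493 -0.18123885  0.05      ]
side [ 0.49590955 -0.17683304  0.05      ]
scene [0.52873721 0.19995098 0.076     ]
side [0.51970659 0.21150113 0.076     ]
```

View pics/b_scene_cell.png

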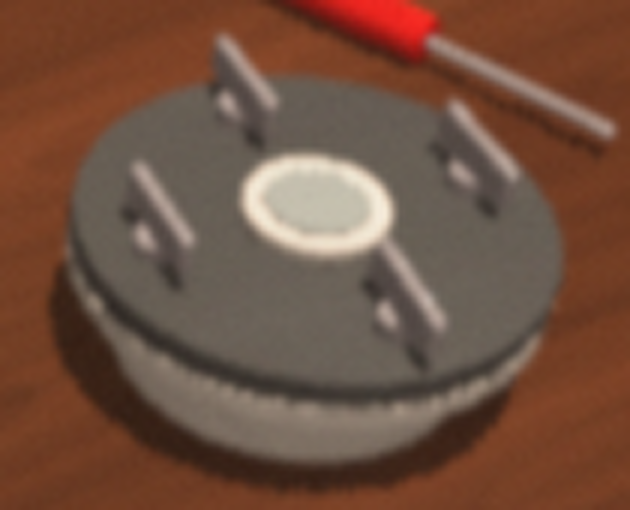

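View pics/b_scene_key.png

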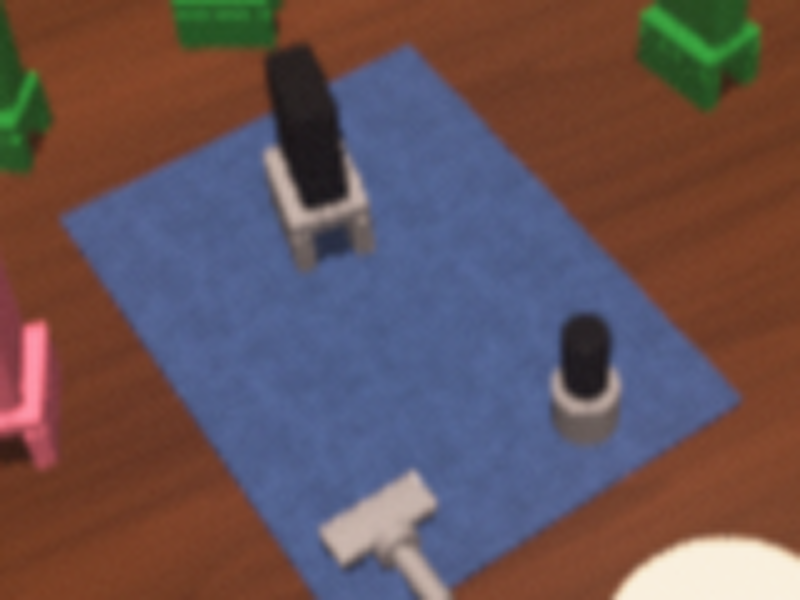

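View pics/b_side_cell.png

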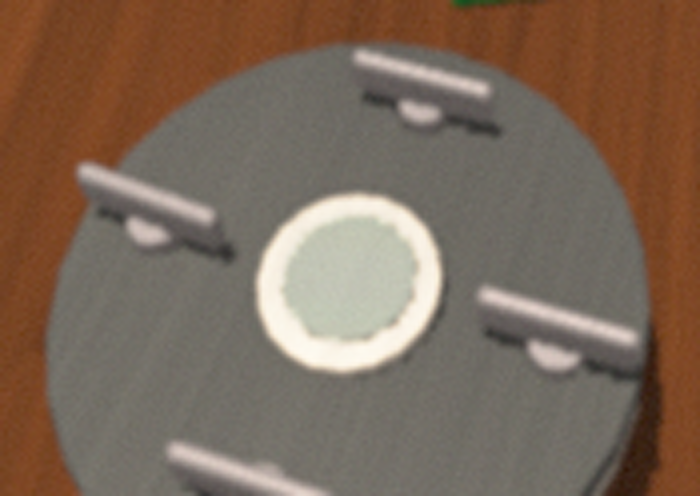

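View pics/b_side_key.png

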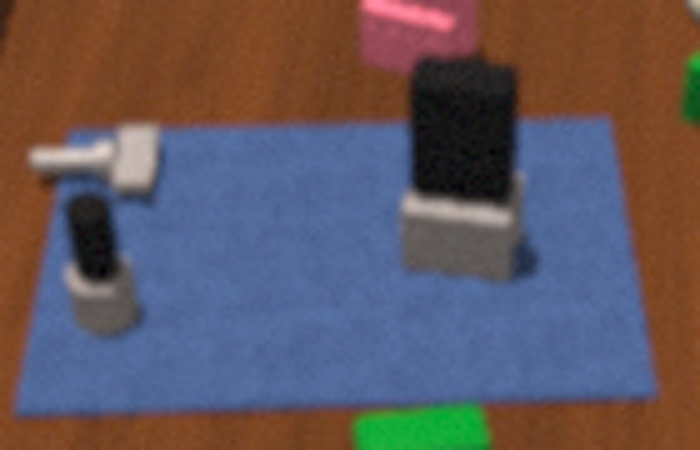

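```bash
cat > fit.py <<'E'
from h import *
from scipy.optimize import least_squares
sc=lambda p:np.array(p)/6+[310,130]; sd=lambda p:np.array(p)/4+[125,260]
# pixel centre convention ~0.4 px ignored
obs=[]
# (cam, screw idx, end sign along cell x, px); a=+x(W4/left), c=-x(W1/right), b=-y (W3/top), d=+y(W2)
obs+=[('scene','c',-1,sc((222,40))),('scene','c',1,sc((273,104))),('scene','d',-1,sc((455,103))),('scene','d',1,sc((516,180))),
('scene','b',-1,sc((138,166))),('scene','b',1,sc((189,243))),('scene','a',-1,sc((384,246))),('scene','a',1,sc((440,328))),
('side','b',1,sd((358,57))),('side','b',-1,sd((488,91))),('side','a',1,sd((83,172))),('side','a',-1,sd((211,217))),
('side','c',1,sd((484,295))),('side','c',-1,sd((633,340))),('side','d',1,sd((172,450))),
('scene','g',0,sc((317,204))),('side','g',0,sd((349,284)))]
pos={'a':(.07,0),'c':(-.07,0),'b':(0,-.07),'d':(0,.07),'g':(0,0)}
def model(p):
    x,y,th,qa,qc=p[:5]; sh={'scene':p[5:7],'side':p[7:9]}
    R=np.array([[np.cos(th),-np.sin(th)],[np.sin(th),np.cos(th)]]); r=[]
    for cam,k,s,px in obs:
        q={'a':qa,'c':qc}.get(k,0)
        l=np.array(pos[k])+s*.0255*np.array([np.cos(q),-np.sin(q)])
        w=np.r_[R@l+[x,y],.092 if k!='g' else .076]
        r+=list(proj(cam,w)[0]+sh[cam]-px)
    return np.array(r)
for ns in (1e-3,1.5):
    f=lambda p:np.r_[model(p),p[5:]/ns]
    s=least_squares(f,[.525,.205,-.3,.1,.1,0,0,0,0],loss='soft_l1'); print(np.round(s.x,4)); print(np.round(model(s.x).reshape(-1,2),1).tolist())
E
python3 fit.py
```

```text
[ 5.214e-01  2.092e-01 -2.170e-01  6.420e-02 -4.000e-04 -0.000e+00
  0.000e+00  0.000e+00  0.000e+00]
[[-0.1, -2.0], [0.4, -1.2], [-0.6, -1.6], [0.1, -2.1], [-0.2, -1.8], [0.3, -1.4], [-0.1, -2.7], [0.4, -1.8], [-1.3, -0.7], [0.5, -0.0], [-1.4, -1.1], [0.4, 0.4], [-1.6, -0.6], [1.4, 0.2], [-1.5, -0.3], [0.2, -1.9], [-0.3, -1.8]]
[ 5.2130e-01  2.0840e-01 -2.1570e-01  6.3500e-02 -1.1000e-03  2.2720e-01
  1.6662e+00  3.3700e-01  9.8830e-01]
[[-0.2, -0.2], [0.3, 0.6], [-0.7, 0.1], [0.0, -0.3], [-0.3, 0.0], [0.2, 0.3], [-0.1, -0.9], [0.4, -0.1], [-0.9, -0.2], [0.9, 0.4], [-0.9, -0.6], [1.0, 0.8], [-1.1, -0.3], [1.8, 0.4], [-0.8, -0.1], [0.2, -0.1], [0.3, -1.4]]
```

```bash
cat > fitk.py <<'E'
from h import *
from scipy.optimize import least_squares
sc=lambda p:np.array(p)/5+[150,190]; sd=lambda p:np.array(p)/5+[165,130]
h=.0
obs=[('scene',(24,-18,0),sc((303,272))),('scene',(24,18,0),sc((366,252))),('scene',(24,-18,34),sc((288,226))),('scene',(24,18,34),sc((369,209))),('scene',(-24,-18,34),sc((264,151))),
('side',(24,18,0),sd((401,270))),('side',(-24,18,0),sd((514,280))),('side',(24,18,34),sd((402,217))),('side',(-24,18,34),sd((520,225))),
('scene',(-22,-11,96),sc((266,55))),('scene',(-22,11,96),sc((308,45))),('scene',(22,-11,96),sc((283,108))),('scene',(22,11,96),sc((332,96))),
('side',(22,-11,96),sd((417,58))),('side',(-22,-11,96),sd((518,66)))]
def model(p,sh):
    x,y,th=p[:3]
    R=np.array([[np.cos(th),-np.sin(th)],[np.sin(th),np.cos(th)]]); r=[]
    for cam,l,px in obs:
        l=np.array(l)/1000
        w=np.r_[R@l[:2]+[x,y],l[2]+.002]
        r+=list(proj(cam,w)[0]+sh[cam]-px)
    return np.array(r)
for sh in ({'scene':np.zeros(2),'side':np.zeros(2)},{'scene':np.array([.2,1.7]),'side':np.array([.3,1.0])}):
    s=least_squares(model,[.497,-.179,0],loss='soft_l1',args=(sh,)); print(np.round(s.x,4)); print(np.round(model(s.x,sh).reshape(-1,2),1).tolist())
E
python3 fitk.py
```

```text
[ 0.4938 -0.179  -0.1058]
[[-1.0, -0.2], [1.8, -1.2], [0.3, -0.9], [-0.0, -2.4], [-1.0, -1.2], [-0.1, -0.1], [-1.1, 0.6], [-0.6, -1.6], [-1.9, -0.5], [-1.7, -1.8], [-0.1, -2.7], [0.8, 1.6], [1.3, 0.9], [-0.3, -1.8], [0.5, -1.1]]
[ 0.4926 -0.1789 -0.1165]
[[-1.1, 1.1], [1.8, 0.3], [0.1, 0.4], [-0.1, -1.0], [-0.9, 0.1], [0.7, 0.8], [-0.3, 1.7], [0.2, -0.7], [-1.2, 0.6], [-1.5, -0.5], [0.0, -1.3], [0.7, 2.9], [1.2, 2.3], [0.6, -0.8], [1.4, 0.0]]
```

Call:
move_arm(targets=[[0,0,0.17,0.55,-0.54,0.05,1],[0,0,0.17,0.55,-0.54,0.05,1],[0,0,0.17,0.55,-0.54,0.05,1],[0,0,0.17,0.55,-0.54,0.05,1],[0,0,0.17,0.55,-0.54,0.05,1],[0,0,0.17,0.55,-0.54,0.05,1],[0,0,0.17,0.55,-0.54,0.05,1],[0,0,0.17,0.55,-0.54,0.05,1]])

```text
clock: 1.6
eef_pos: [0.5029, 0.2046, 0.2565]
tcp_rot: [-1.569, -0.001, -0.21]
contact_force: [-0.3, 0.7, -0.2]
opening: 1.002
```

Run:
```python
from h import *
s=get_state(); im=imaging.grab_frame('wrist'); save('c_wrist',im,None,1.5)
np.savez('c.npz',p=s['eef_pos'],r=s['tcp_rot'],im=im)
print(s['clock'],s['eef_pos'],s['tcp_rot'],s['joint_positions'])
```

```text
1.6 [0.50293007 0.20456187 0.25654986] [-1.56861116e+00 -1.15171673e-03 -2.09593639e-01] [ 0.25075685  0.31096007 -0.05818584  1.19964781  0.00144602  0.46035068]
```

View pics/c_wrist.png

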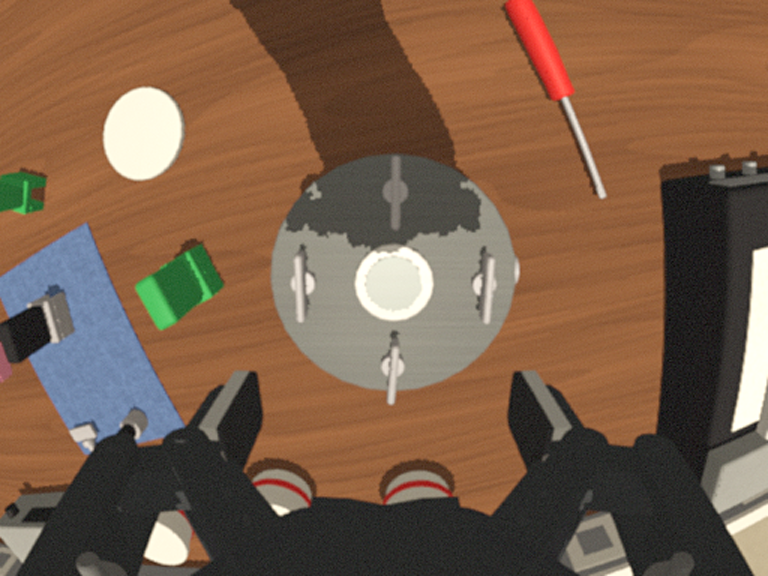

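Run:
```python
from h import *
d=np.load('c.npz'); save('c_zoom',d['im'],(175,95,350,275),3.3)
```

```text
(no output)
```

View pics/c_zoom.png

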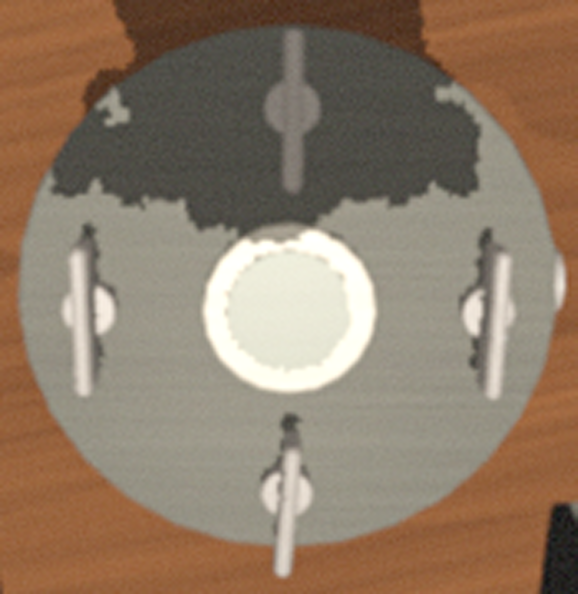

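```bash
cat >> h.py <<'E'
from scipy.spatial.transform import Rotation as Rn
def projw(P,p,r,info={}):
    if not info: info.update(imaging.camera_info('wrist'))
    i=info; f=192/np.tan(np.radians(i['fovy'])/2)
    R=Rn.from_euler('xyz',r).as_matrix(); T=np.eye(4); T[:3,:3]=R; T[:3,3]=p
    V=np.linalg.inv(T@i['tool_from_camera'])
    P=np.atleast_2d(P); c=P@V[:3,:3].T+V[:3,3]
    x,y,z=c[:,0],-c[:,1],-c[:,2]; rr=np.hypot(x,y); th=np.arctan2(rr,z); k=f*th/rr
    return np.stack([i['cx']+k*x,i['cy']+k*y],1)
E
cat > fitc.py <<'E'
from h import *
from scipy.optimize import least_squares
D=np.load('c.npz')
w=lambda p:np.array(p)/3.3+[175,95]-.35
obs=[('c',-1,w((293,30))),('c',1,w((292,190))),('b',-1,w((80,247))),('b',1,w((84,393))),('d',-1,w((502,247))),('d',1,w((493,397))),('a',-1,w((293,447))),('a',1,w((283,575))),('g',0,w((290,309)))]
lim=[('l',w((20,0))[0]),('r',w((553,0))[0]),('t',w((0,26))[1]),('b',w((0,544))[1])]
pos={'a':(.07,0),'c':(-.07,0),'b':(0,-.07),'d':(0,.07),'g':(0,0)}
def model(p):
    x,y,th,qa,qc=p[:5]
    R=np.array([[np.cos(th),-np.sin(th)],[np.sin(th),np.cos(th)]]); r=[]
    for k,s,px in obs:
        q={'a':qa,'c':qc}.get(k,0)
        l=np.array(pos[k])+s*.0258*np.array([np.cos(q),-np.sin(q)])
        r+=list(projw(np.r_[R@l+[x,y],.092 if k!='g' else .076],D['p'],D['r'])[0]-px)
    t=np.linspace(0,2*np.pi,720); q=projw(np.c_[x+.098*np.cos(t),y+.098*np.sin(t),0*t+.066],D['p'],D['r'])
    L={'l':q[:,0].min(),'r':q[:,0].max(),'t':q[:,1].min(),'b':q[:,1].max()}
    return np.array(r+[L[k]-v for k,v in lim])
s=least_squares(model,[.522,.208,-.217,.06,.0],loss='soft_l1'); print(np.round(s.x,4)); print(np.round(model(s.x),1).tolist())
E
python3 fitc.py
```

```text
[ 0.521   0.2079 -0.2146  0.0556 -0.0023]
[0.1, -1.4, 0.0, -0.2, -1.7, -0.1, -0.4, 0.9, 1.2, 0.6, 0.5, 0.0, 0.0, 0.2, 0.0, 0.4, -0.2, 0.3, -1.5, 2.0, -1.9, 0.6]
```

Call:
move_arm(targets=[[0,0,0.07,-0.02,-0.8,0,1],[0,0,0.07,-0.02,-0.8,0,1],[0,0,0.07,-0.02,-0.8,0,1],[0,0,0.07,-0.02,-0.8,0,1],[0,0,0.07,-0.02,-0.8,-0.1,1],[0,0,0.07,-0.02,-0.8,-0.2,1],[0,0,0.07,-0.02,-0.8,-0.2,1],[0,0,0.07,-0.02,-0.8,-0.2,1]])

```text
clock: 2.65
eef_pos: [0.4983, -0.1937, 0.2146]
tcp_rot: [-1.57, -0.009, -0.108]
contact_force: [1.0, 0.4, 0.7]
opening: 0.998
```

Run:
```python
from h import *
s=get_state(); im=imaging.grab_frame('wrist'); save('d_wrist',im,None,1.5)
np.savez('d.npz',p=s['eef_pos'],r=s['tcp_rot'],im=im)
print(s['clock'],s['eef_pos'],s['tcp_rot'],s['joint_positions'])
```

```text
2.65 [ 0.49828235 -0.19374962  0.2146288 ] [-1.570025   -0.0092019  -0.10770903] [-0.51026776  0.31165527 -0.16883336  1.08214352  0.0043147  -0.40254466]
```

View pics/d_wrist.png

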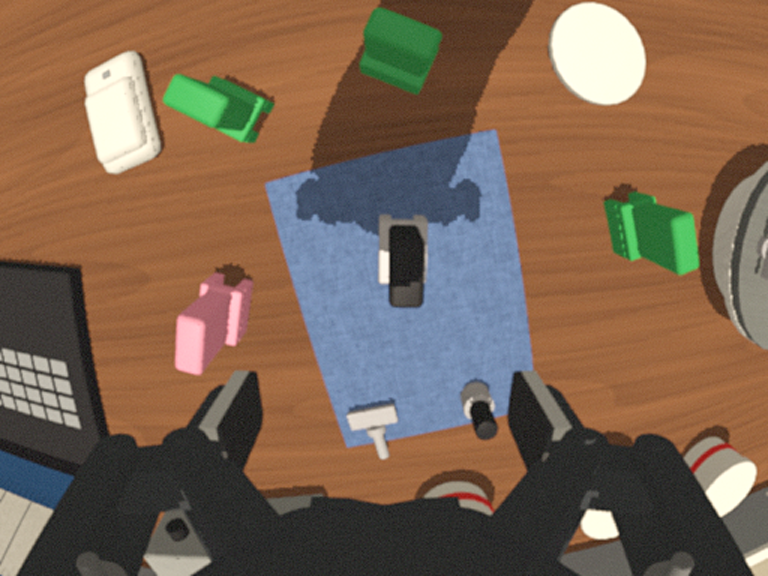

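Candidates in this wrist picture: the black-handled slotted key on the mat at (404,262), the small round key (478,408), the T-shaped piece (373,420), a pink look-alike (215,320), and green look-alikes at (400,48), (218,105) and (650,232). I choose the black one with the steel slotted base on the blue mat, and will check it in a crop.

Run:
```python
from h import *
d=np.load('d.npz'); save('d_zoom',d['im'],(235,130,305,215),7)
def pts(x,y,th):
    L=np.array([(24,-18,34),(24,18,34),(-24,18,34),(-24,-18,34),(22,-11,96),(22,11,96),(-22,11,96),(-22,-11,96)])/1000.
    c,s=np.cos(th),np.sin(th); return np.c_[x+c*L[:,0]-s*L[:,1],y+s*L[:,0]+c*L[:,1],L[:,2]+.002]
print(np.round((projw(pts(.4935,-.179,-.11),d['p'],d['r'])-[235,130])*7))
```

```text
[[125. 409.]
 [349. 410.]
 [358. 113.]
 [125. 112.]
 [174. 529.]
 [340. 529.]
 [350. 200.]
 [176. 199.]]
```

View pics/d_zoom.png

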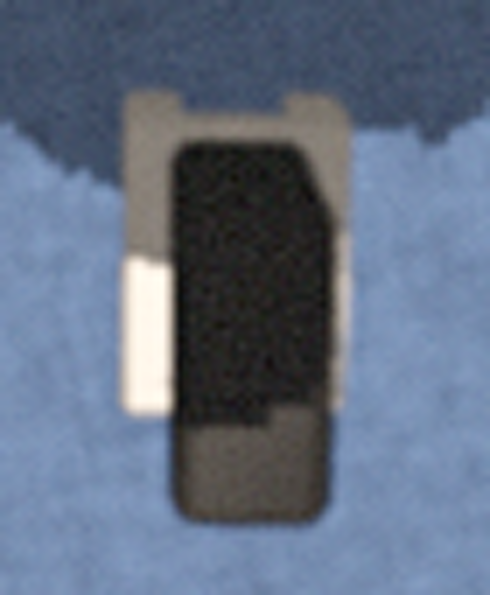

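Call:
move_arm(targets=[[0,0.05,0,-0.08,0.22,0,1],[0,0,0,0,0,-0.3,1],[0,0,0,0,0,-0.4,1],[0,0,0,0,0,-0.4,1],[0,0,0,0,0,-0.4,1],[0,0,0,0,0,-0.4,1],[0,0,0,0,0,-0.4,1],[0,0,0,0,0,-0.2,1]])

```text
clock: 3.7
eef_pos: [0.4927, -0.1776, 0.0612]
tcp_rot: [-1.573, -0.0, -0.105]
contact_force: [-0.2, 1.1, -0.1]
opening: 1.0
```

Call:
move_arm(targets=[[0,0,-0.02,0,-0.04,-0.1,1],[0,0,0,0,0,0,1],[0,0,0,0,0,0,-1],[0,0,0,0,0,0,-1],[0,0,0,0,0,0,-1],[0,0,0,0,0,0,-1],[0,0,0,0,0,0,-1],[0,0,0,0,0,0,-1]], newtons=80)

```text
clock: 4.7
eef_pos: [0.4941, -0.1798, 0.0573]
tcp_rot: [-1.574, -0.003, -0.108]
contact_force: [-0.5, 0.2, -0.5]
opening: 0.25
```

Run:
```python
from h import *
s=get_state(); im=imaging.grab_frame('wrist'); save('e_wrist',im,(130,120,390,300),3)
print(s['clock'],s['eef_pos'],s['tcp_rot'],s['opening'],s['contact_force'])
im=imaging.grab_frame('side'); save('e_side',im,(165,70,345,220),4)
```

```text
4.7 [ 0.4941367  -0.17981986  0.05727736] [-1.57425024 -0.00301011 -0.10831968] 0.25023190165575326 [-0.46656913  0.20493852 -0.48245859]
```

View pics/e_wrist.png

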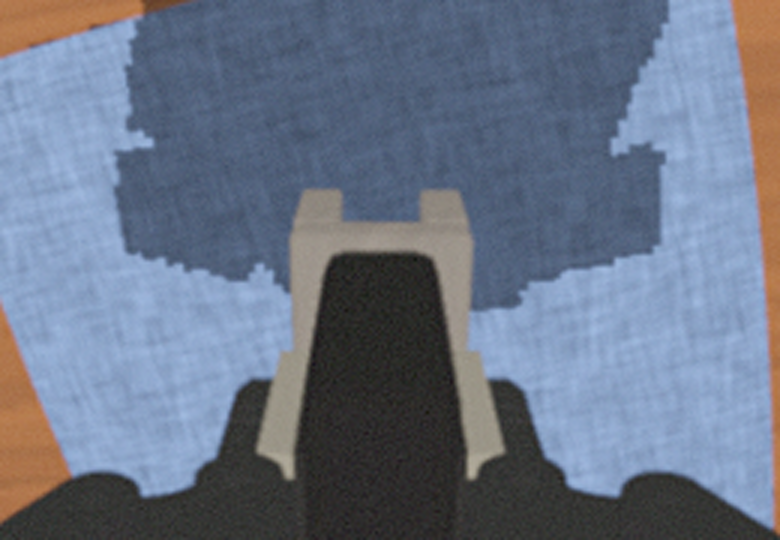

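View pics/e_side.png

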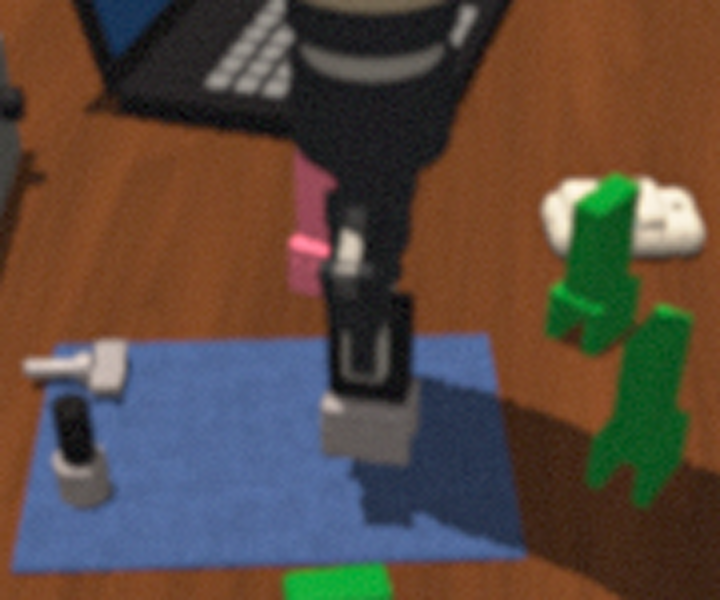

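Run:
```python
from h import *
p=np.array([.4941367,-.1798199,.0572774]); r=[-1.57425,-.00301,-.10832]
for dx in (-.004,0,.004):
    L=np.array([(-24,18,34),(-24,-18,34),(-24,-18,0),(-24,18,0)])/1000.; L[:,0]+=dx
    th=-.108; c,s=np.cos(th),np.sin(th)
    q=projw(np.c_[p[0]+c*L[:,0]-s*L[:,1],p[1]+s*L[:,0]+c*L[:,1],L[:,2]+.002],p,r); print(dx,np.round((q-[130,120])*3).tolist())
```

```text
-0.004 [[475.0, 212.0], [286.0, 212.0], [302.0, 169.0], [460.0, 169.0]]
0 [[474.0, 232.0], [287.0, 232.0], [302.0, 186.0], [459.0, 186.0]]
0.004 [[473.0, 251.0], [288.0, 251.0], [302.0, 203.0], [459.0, 203.0]]
```

Call:
move_arm(targets=[[0,0,0,0,0,0.8,-1],[0,0,0,0,0,0.85,-1],[0,0,0,0.1,0.4,0.85,-1],[0,0,-0.2,0.25,0.9,0,-1],[0,0,-0.2,0.25,0.9,0,-1],[0,0,-0.2,0.25,0.9,0,-1],[0,0,-0.2,0.25,0.9,0,-1],[0,0,-0.1,0.25,0.9,0,-1]])

```text
clock: 5.8
eef_pos: [0.5738, 0.1203, 0.2104]
tcp_rot: [-1.573, -0.0, -0.278]
contact_force: [0.7, 0.5, -2.4]
opening: 0.249
```

Call:
move_arm(targets=[[0,0,0,0.13,0.6,0,-1],[0,0,0,0.13,0.6,0,-1],[0,0,0.04,0,0,0,-1],[0,0,0,0,0,-0.2,-1],[0,0,0,0,0,-0.2,-1],[0,0,0,0,0,-0.2,-1],[0,0,0,0,0,0,-1],[0,0,0,0,0,0,-1]])

```text
clock: 6.8
eef_pos: [0.5875, 0.1957, 0.1684]
tcp_rot: [-1.576, 0.005, -0.269]
contact_force: [0.6, 0.7, -2.2]
opening: 0.247
```

Run:
```python
from h import *
s=get_state(); im=imaging.grab_frame('wrist'); save('f_wrist',im,(80,60,430,340),2.2)
np.savez('f.npz',p=s['eef_pos'],r=s['tcp_rot'],im=im)
print(s['clock'],s['eef_pos'],s['tcp_rot'],s['opening'],s['contact_force'])
im=imaging.grab_frame('scene'); save('f_scene',im,(310,90,430,215),5)
```

```text
6.8 [0.58748167 0.19569784 0.16840523] [-1.57627686  0.00527127 -0.26927918] 0.247026890312375 [ 0.59450652  0.71938204 -2.2151822 ]
```

View pics/f_wrist.png

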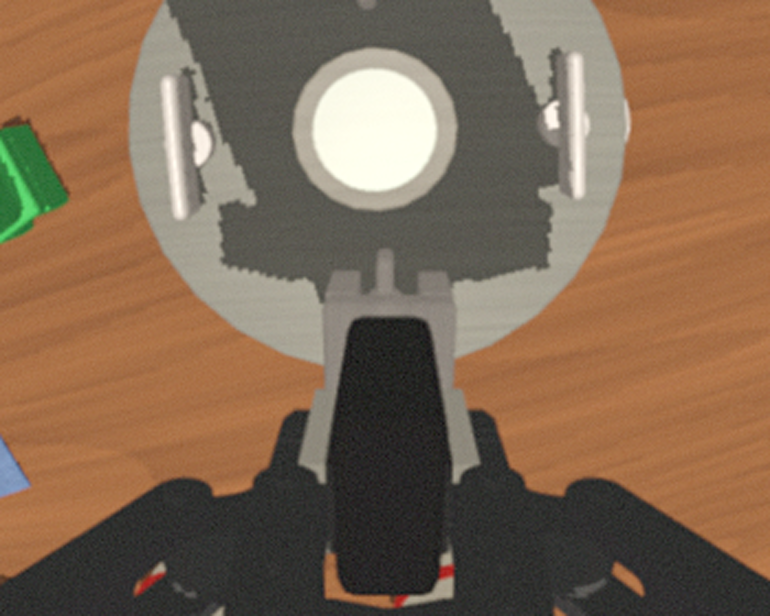

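View pics/f_scene.png

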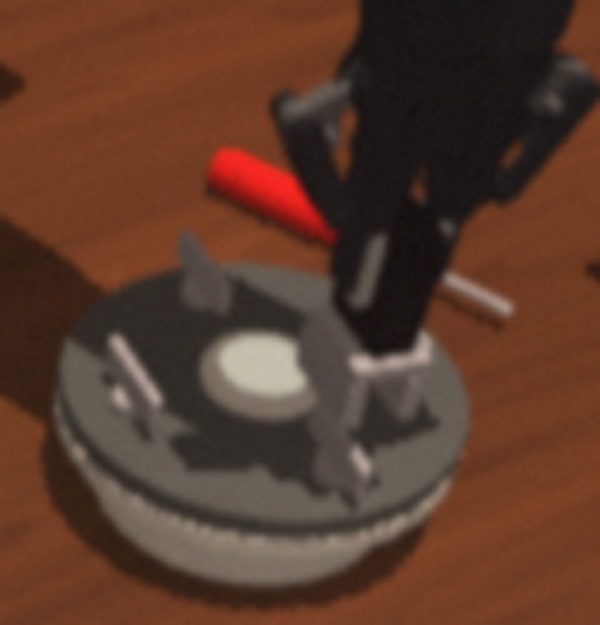

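Run:
```python
from h import *
d=np.load('f.npz')
x,y,t=.521,.208,-.215
R=np.array([[np.cos(t),-np.sin(t)],[np.sin(t),np.cos(t)]])
for n,l,z in [('g',(0,0),.076),('b-',(-.026,-.07),.092),('b+',(.026,-.07),.092),('d-',(-.026,.07),.092),('d+',(.026,.07),.092),('a in',(.07-.026,.0014),.092)]:
    q=projw(np.r_[R@np.array(l)+[x,y],z],d['p'],d['r'])[0]; print(n,np.round((q-[80,60])*2.2+1))
for k in (.003,):
    for v in ((k,0),(0,k)):
        q=projw(np.r_[x+v[0],y+v[1],.076],d['p'],d['r'])[0]; print(np.round((q-[80,60])*2.2+1))
```

```text
g [374. 126.]
b- [164.  71.]
b+ [179. 219.]
d- [577.  46.]
d+ [580. 197.]
a in [385. 256.]
[377. 134.]
[382. 124.]
```

Call:
move_arm(targets=[[0.03,-0.03,0,0.04,-0.04,0,-1],[0,0,0,0,0,0,-1],[0,0,0,0,0,-0.12,-1],[0,0,0,0,0,-0.12,-1],[0,0,0,0,0,-0.12,-1],[0,0,0,0,0,-0.12,-1],[0,0,0,0,0,-0.1,-1],[0,0,0,0,0,0,-1]])

```text
clock: 7.9
eef_pos: [0.59, 0.1934, 0.1314]
tcp_rot: [-1.569, 0.001, -0.269]
contact_force: [0.3, 0.3, -1.8]
opening: 0.246
```

Call:
move_arm(targets=[[0,0,-0.6,0,0,0,-1],[0,0,-0.6,0,0,0,-1],[0,0,-0.7,0,0,0,-1],[0,0,-0.7,0,0,0,-1],[0,0,-0.7,0,0,0,-1],[0,0,-0.7,0,0,0,-1],[0,0,-0.7,0,0,0,-1],[0,0,-0.7,0,0,0,-1]])

```text
clock: 8.9
eef_pos: [0.5902, 0.1928, 0.1317]
tcp_rot: [-1.57, -0.0, -1.24]
contact_force: [0.5, 0.2, -4.4]
opening: 0.243
```

Run:
```python
from h import *
s=get_state(); im=imaging.grab_frame('wrist'); save('g_wrist',im,(80,60,430,340),2.2)
np.savez('g.npz',p=s['eef_pos'],r=s['tcp_rot'],im=im)
print(s['clock'],s['eef_pos'],s['tcp_rot'],s['opening'],s['contact_force'],s['ft_torque'],s['joint_positions'])
```

```text
8.9 [0.59016198 0.1928415  0.13167826] [-1.57038332e+00 -8.57119581e-05 -1.24011873e+00] 0.2431996635809772 [ 0.52961487  0.19941662 -4.38619808] [-0.03553    -0.0531111   0.21523648] [ 1.98151723e-01  5.37325936e-01 -4.14367873e-02  9.91612888e-01
 -3.03857705e-05  1.43827043e+00]
```

View pics/g_wrist.png

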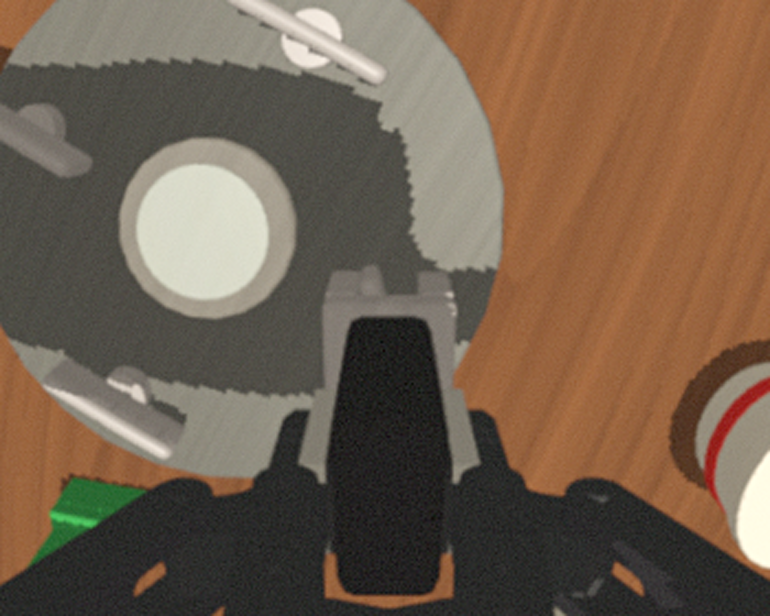

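Call:
move_arm(targets=[[0,0,0.7,0,0,0,-1],[0,0,0.7,0,0,0,-1],[0,0,0,0,0,0.3,-1],[0,0,0,0,0,0.4,-1],[0,0,0.9,-0.4,0.1,0,-1],[0,0,0.9,-0.6,0.13,0,-1],[0,0,0.9,-0.6,0.13,0,-1],[0,0,0.9,-0.6,0.13,0,-1]])

```text
clock: 9.95
eef_pos: [0.4583, 0.2226, 0.1767]
tcp_rot: [-1.566, -0.004, -0.332]
contact_force: [0.6, 0.2, -1.8]
opening: 0.247
```

Call:
move_arm(targets=[[-0.03,0.02,0.34,-0.08,0.01,-0.05,-1],[0,0,0.33,0,0,-0.05,-1],[0,0,0,0,0,0,-1],[0,0,0,0,0,0,-1],[0,0,0,0,0,0,-1],[0,0,0,0,0,0,-1],[0,0,0,0,0,0,-1],[0,0,0,0,0,0,-1]])

```text
clock: 10.95
eef_pos: [0.4519, 0.224, 0.1726]
tcp_rot: [-1.571, -0.004, -0.203]
contact_force: [0.6, -0.1, -3.1]
opening: 0.249
```

Run:
```python
from h import *
s=get_state(); im=imaging.grab_frame('wrist'); save('i_wrist',im,(80,60,430,340),2.2)
np.savez('i.npz',p=s['eef_pos'],r=s['tcp_rot'],im=im)
print(s['clock'],s['eef_pos'],s['tcp_rot'],s['opening'],s['contact_force'])
im=imaging.grab_frame('side'); save('i_side',im,(100,180,310,384),3)
```

```text
10.95 [0.45188852 0.22395121 0.17260482] [-1.57084418 -0.00403164 -0.20314828] 0.24916396901826382 [ 0.62321104 -0.11399436 -3.08271803]
```

View pics/i_wrist.png

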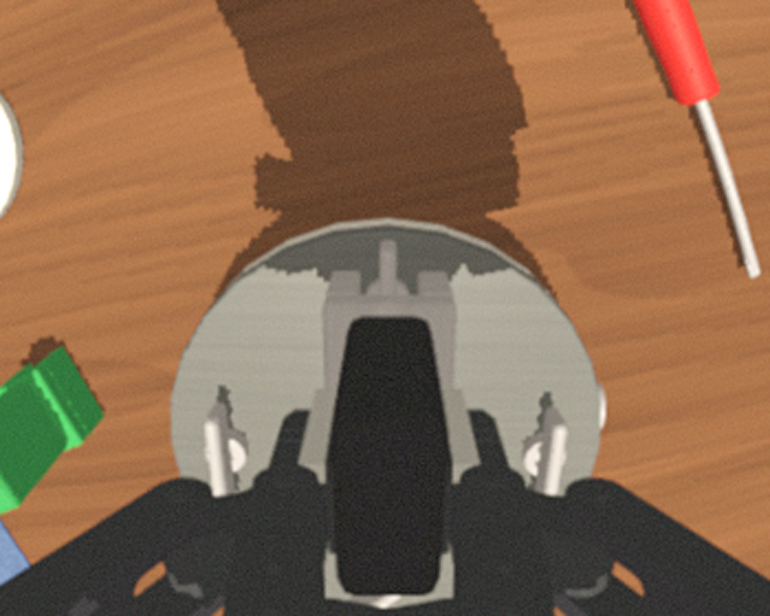

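View pics/i_side.png

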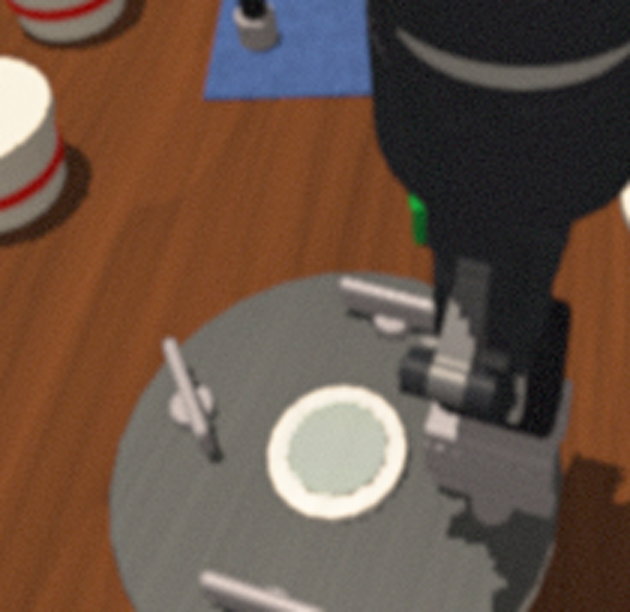

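Call:
move_arm(targets=[[0,0.02,-0.07,0.02,-0.015,0,-1],[0,0,0,0,0,0,-1],[0,0,0,0,0,-0.13,-1],[0,0,0,0,0,-0.14,-1],[0,0,0,0,0,-0.14,-1],[0,0,0,0,0,-0.14,-1],[0,0,0,0,0,-0.1,-1],[0,0,0,0,0,0,-1]])

```text
clock: 12.05
eef_pos: [0.4525, 0.2228, 0.13]
tcp_rot: [-1.572, 0.001, -0.216]
contact_force: [-0.6, -0.3, -2.3]
opening: 0.248
```

Call:
move_arm(targets=[[0,0,-0.6,0,0,0.02,-1],[0,0,-0.7,0,0,0,-1],[0,0,-0.7,0,0,0,-1],[0,0,-0.7,0,0,0,-1],[0,0,-0.75,0,0,0,-1],[0,0,-0.75,0,0,0,-1],[0,0,-0.75,0,0,0,-1],[0,0,-0.75,0,0,0,-1]])

```text
clock: 13.05
eef_pos: [0.453, 0.2236, 0.1316]
tcp_rot: [-1.571, 0.001, -1.241]
contact_force: [0.2, -0.7, -5.4]
opening: 0.249
```

Run:
```python
from h import *
s=get_state(); im=imaging.grab_frame('wrist'); save('j_wrist',im,(80,60,430,340),2.2)
print(s['clock'],s['eef_pos'],s['tcp_rot'],s['opening'],s['contact_force'],s['ft_torque'],s['joint_positions'])
```

```text
13.05 [0.45302856 0.223641   0.13159393] [-1.57075986e+00  1.30792151e-03 -1.24077530e+00] 0.24901242709854685 [ 0.17181025 -0.73768134 -5.38591312] [ 0.03607668 -0.16536649  0.17639202] [ 3.12914659e-01  3.34866784e-01 -3.70534900e-01  8.65380554e-01
  1.30835394e-03  1.55369000e+00]
```

View pics/j_wrist.png

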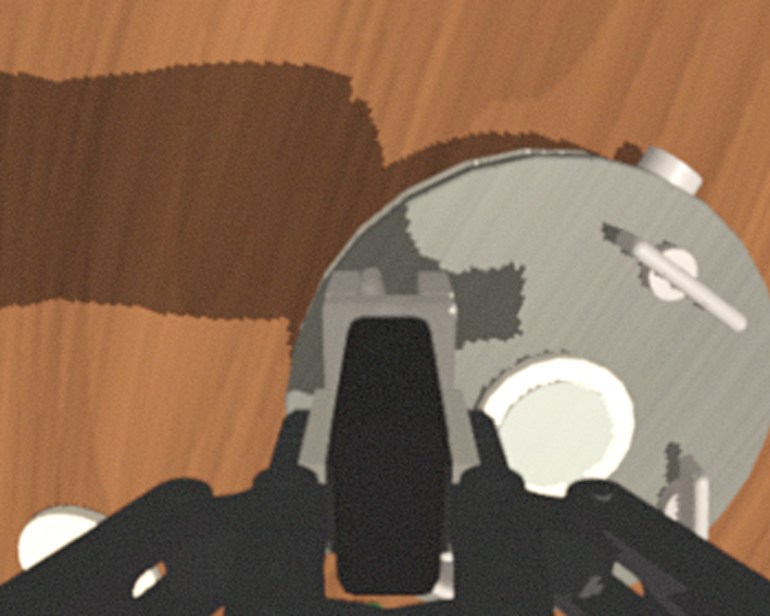

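Call:
move_arm(targets=[[0,0,0,0,0,0,-1],[0,0,-0.7,0,0,0,-1],[0,0,-0.75,0,0,0,-1],[0,0,-0.75,0,0,0,-1],[0,0,-0.75,0,0,0,-1],[0,0,-0.75,0,0,0,-1],[0,0,-0.7,0,0,0,-1],[0,0,-0.2,0,0,0,-1]])

```text
clock: 14.1
eef_pos: [0.4536, 0.2238, 0.1318]
tcp_rot: [-1.57, 0.001, -2.052]
contact_force: [0.5, 0.3, -4.5]
opening: 0.247
```

Run:
```python
from h import *
s=get_state(); im=imaging.grab_frame('wrist'); save('k_wrist',im,(80,60,430,340),2.2)
print(s['clock'],s['eef_pos'],s['tcp_rot'],s['opening'],s['contact_force'],s['ft_torque'],s['joint_positions'])
```

```text
14.1 [0.45362759 0.22377145 0.13179495] [-1.56953231e+00  1.38045832e-03 -2.05181578e+00] 0.2465567398663227 [ 0.45739743  0.29601904 -4.4728676 ] [ 0.04125265 -0.04535007  0.15839851] [ 3.13599017e-01  3.34376344e-01 -3.70669048e-01  8.63880332e-01
  6.50934447e-05  2.36541573e+00]
```

View pics/k_wrist.png

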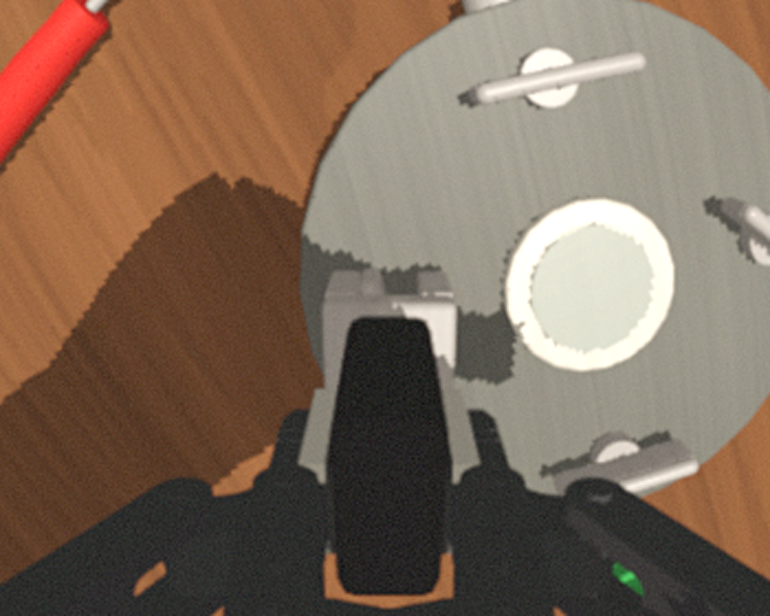

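Call:
move_arm(targets=[[0,0,0.7,0,0,0,-1],[0,0,0.7,0,0,0,-1],[0,0,0,0,0,0.3,-1],[0,0,0,0,0,0.4,-1],[0,0,0.9,0.4,-0.1,0,-1],[0,0,0.9,0.6,-0.13,0,-1],[0,0,0.9,0.6,-0.13,0,-1],[0,0,0.9,0.6,-0.13,0,-1]])

```text
clock: 15.15
eef_pos: [0.5877, 0.1945, 0.1778]
tcp_rot: [-1.567, 0.002, -1.123]
contact_force: [0.7, 1.0, -2.0]
opening: 0.248
```

Call:
move_arm(targets=[[-0.02,-0.01,0.35,0.01,-0.01,-0.05,-1],[0,0,0.34,0,0,-0.05,-1],[0,0,0,0,0,0,-1],[0,0,0,0,0,0,-1],[0,0,0,0,0,0,-1],[0,0,0,0,0,0,-1],[0,0,0,0,0,0,-1],[0,0,0,0,0,0,-1]])

```text
clock: 16.15
eef_pos: [0.5911, 0.193, 0.172]
tcp_rot: [-1.566, -0.003, -0.99]
contact_force: [-0.5, 0.0, -2.5]
opening: 0.244
```

Run:
```python
from h import *
s=get_state(); im=imaging.grab_frame('wrist'); save('l_wrist',im,(80,60,430,340),2.2)
np.savez('l.npz',p=s['eef_pos'],r=s['tcp_rot'],im=im)
print(s['clock'],s['eef_pos'],s['tcp_rot'],s['opening'],s['contact_force'])
im=imaging.grab_frame('side'); save('l_side',im,(100,180,310,384),3)
```

```text
16.15 [0.59111603 0.19299763 0.17199481] [-1.56573966 -0.00313104 -0.99001429] 0.24371742741270336 [-0.5494258   0.03635424 -2.53598719]
```

View pics/l_wrist.png

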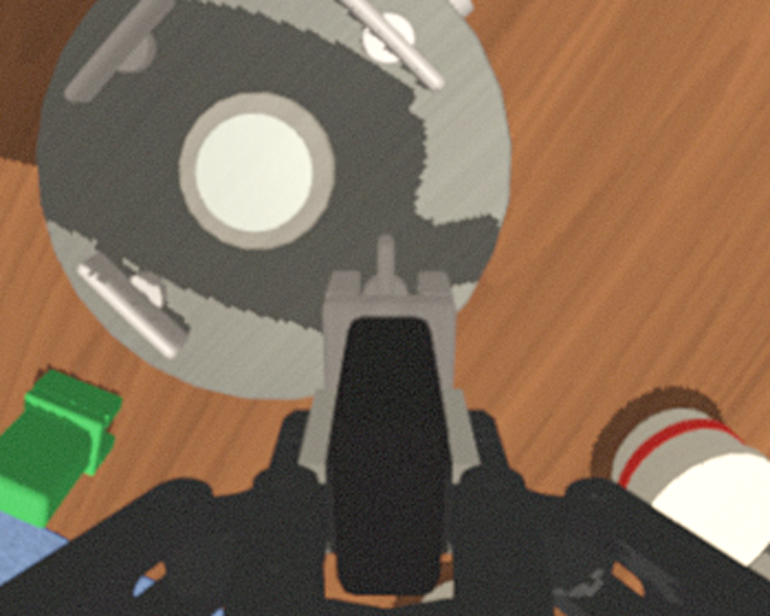

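View pics/l_side.png

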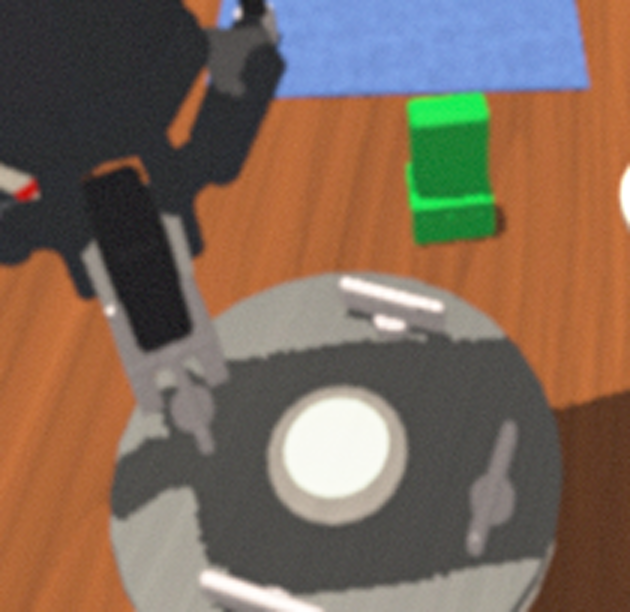

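Call:
move_arm(targets=[[0,0,0,-0.015,0.005,0,-1],[0,0,0,0,0,0,-1],[0,0,0,0,0,-0.12,-1],[0,0,0,0,0,-0.13,-1],[0,0,0,0,0,-0.13,-1],[0,0,0,0,0,-0.13,-1],[0,0,0,0,0,-0.1,-1],[0,0,0,0,0,0,-1]])

```text
clock: 17.25
eef_pos: [0.5895, 0.1931, 0.1318]
tcp_rot: [-1.567, -0.002, -0.99]
contact_force: [-0.3, -0.2, -2.3]
opening: 0.249
```

Call:
move_arm(targets=[[0,0,-0.6,0,0,0,-1],[0,0,-0.8,0,0,0,-1],[0,0,-0.8,0,0,0,-1],[0,0,-0.8,0,0,0,-1],[0,0,-0.8,0,0,0,-1],[0,0,-0.8,0,0,0,-1],[0,0,-0.8,0,0,0,-1],[0,0,-0.5,0,0,0,-1]])

```text
clock: 18.25
eef_pos: [0.5901, 0.1934, 0.1321]
tcp_rot: [-1.566, -0.002, -2.052]
contact_force: [0.9, 0.3, -5.1]
opening: 0.251
```

Run:
```python
from h import *
s=get_state(); im=imaging.grab_frame('wrist'); save('m_wrist',im,(80,60,430,340),2.2)
print(s['clock'],s['eef_pos'],s['tcp_rot'],s['opening'],s['contact_force'],s['ft_torque'],s['joint_positions'])
```

```text
18.25 [0.59010058 0.19341057 0.13209939] [-1.5663112  -0.00243327 -2.05175143] 0.25140780826792525 [ 0.92014454  0.25532881 -5.13945202] [ 0.00245944 -0.07529895  0.14123097] [ 0.20153804  0.53630469 -0.04203473  0.99051115 -0.00471711  2.25327942]
```

View pics/m_wrist.png

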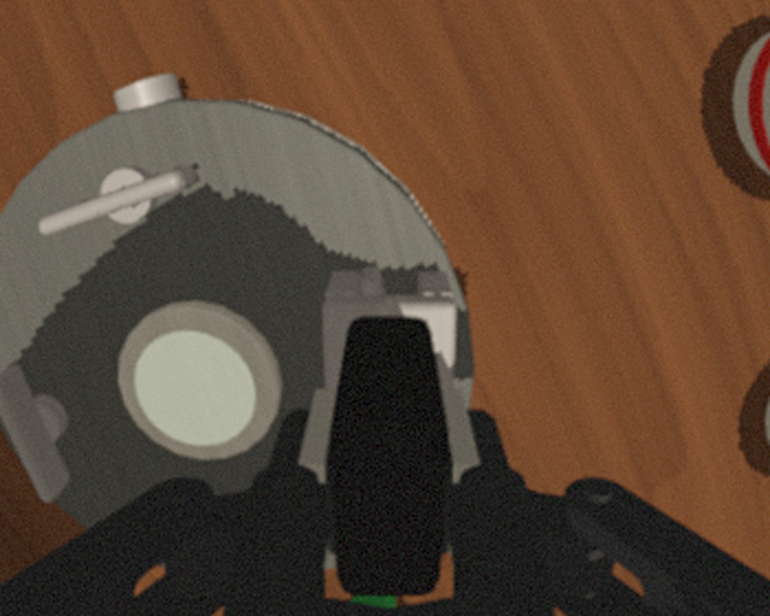

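Call:
move_arm(targets=[[0,0,0,0,0,0,-1],[0,0,0.7,0,0,0,-1],[0,0,0.7,0,0,0,-1],[0,0,0,0,0,0.3,-1],[0,0,0,0,0,0.5,-1],[0,0,0.8,-0.1,-0.2,0.5,-1],[0,0,0.9,-0.2,-0.8,0,-1],[0,0,0.9,-0.2,-0.8,0,-1]])

```text
clock: 19.3
eef_pos: [0.5608, 0.0858, 0.214]
tcp_rot: [-1.562, -0.003, -1.316]
contact_force: [-0.0, -0.2, -1.9]
opening: 0.249
```

Run:
```python
from h import *
im=imaging.grab_frame('side'); save('n_side',im,(60,180,310,384),3)
```

```text
(no output)
```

View pics/n_side.png

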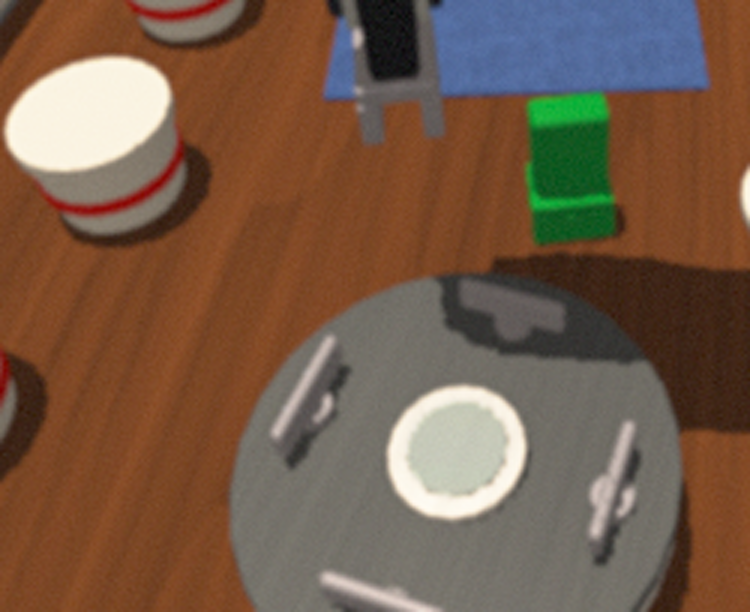

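Call:
move_arm(targets=[[0,0,0.87,-0.14,-0.53,0,-1],[0,0,0.87,-0.14,-0.53,0,-1],[0,0,0.87,-0.14,-0.53,0,-1],[0,0,0.87,-0.14,-0.53,0,-1],[0,0,0.87,-0.14,-0.53,0,-1],[0,0,0.87,-0.14,-0.53,0,-1],[0,0,0.87,-0.14,-0.53,0,-1],[0,0,0.6,-0.14,-0.53,0,-1]])

```text
clock: 20.35
eef_pos: [0.4913, -0.1817, 0.2179]
tcp_rot: [-1.561, -0.012, -0.086]
contact_force: [0.7, 0.3, -2.3]
opening: 0.244
```

Call:
move_arm(targets=[[-0.055,0.07,-0.15,0.06,0.03,0,-1],[0,0,0,0,0,0,-1],[0,0,0,0,0,-0.3,-1],[0,0,0,0,0,-0.4,-1],[0,0,0,0,0,-0.4,-1],[0,0,0,0,0,-0.4,-1],[0,0,0,0,0,-0.4,-1],[0,0,0,0,0,-0.1,-1]])

```text
clock: 21.35
eef_pos: [0.4974, -0.176, 0.0968]
tcp_rot: [-1.573, -0.005, -0.107]
contact_force: [0.1, 0.2, -2.8]
opening: 0.245
```

Call:
move_arm(targets=[[0,0.03,0,-0.05,-0.06,-0.1,-1],[0,0,0,0,0,-0.15,-1],[0,0,0,0,0,-0.15,-1],[0,0,0,0,0,-0.1,-1],[0,0,0,0,0,-0.05,-1],[0,0,0,0,0,-0.02,-1],[0,0,0,0,0,0,-1],[0,0,0,0,0,0,-1]])

```text
clock: 22.35
eef_pos: [0.496, -0.1799, 0.0626]
tcp_rot: [-1.574, -0.003, -0.106]
contact_force: [0.1, -0.8, -2.5]
opening: 0.249
```

Call:
move_arm(targets=[[-0.01,0.01,0,0,0,-0.03,-1],[0,0,0,0,0,-0.03,-1],[0,0,0,0,0,-0.02,-1],[0,0,0,0,0,-0.01,-1],[0,0,0,0,0,0,-1],[0,0,0,0,0,0,-1],[0,0,0,0,0,0,-1],[0,0,0,0,0,0,-1]])

```text
clock: 23.35
eef_pos: [0.4961, -0.18, 0.0573]
tcp_rot: [-1.577, -0.002, -0.106]
contact_force: [-0.5, -1.1, -0.9]
opening: 0.242
```

Call:
move_arm(targets=[[0,0,0,0,0,-0.005,-1],[0,0,0,0,0,0,-0.3],[0,0,0,0,0,0,0],[0,0,0,0,0,0,0.5],[0,0,0,0,0,0,1],[0,0,0,0,0,0,1],[0,0,0,0,0,0,1],[0,0,0,0,0,0,1]])

```text
clock: 24.35
eef_pos: [0.4968, -0.1804, 0.0575]
tcp_rot: [-1.577, -0.003, -0.106]
contact_force: [0.1, -0.4, 0.1]
opening: 0.996
```

Call:
move_arm(targets=[[0,0,0,0,0,0.2,1],[0,0,0,0,0,0.4,1],[0,0,0,0,0,0.5,1],[0,0,0,0,0,0.6,1],[0,0,0,0,0,0.6,1],[0,0,0,0,0,0.4,1],[0,0,0,0,0,0,1],[0,0,0,0,0,0,1]])

```text
clock: 25.35
eef_pos: [0.496, -0.18, 0.2294]
tcp_rot: [-1.578, -0.006, -0.106]
contact_force: [-0.2, -0.5, -1.5]
opening: 0.998
```

Run:
```python
from h import *
s=get_state(); print(s['clock'],s['eef_pos'],s['contact_force'])
im=imaging.grab_frame('side'); save('o_side',im,(120,110,320,384),2.1)
im=imaging.grab_frame('wrist'); save('o_wrist',im,None,1.2)
```

```text
25.35 [ 0.49601939 -0.17997031  0.22942639] [-0.15665299 -0.47612728 -1.50156955]
```

View pics/o_side.png

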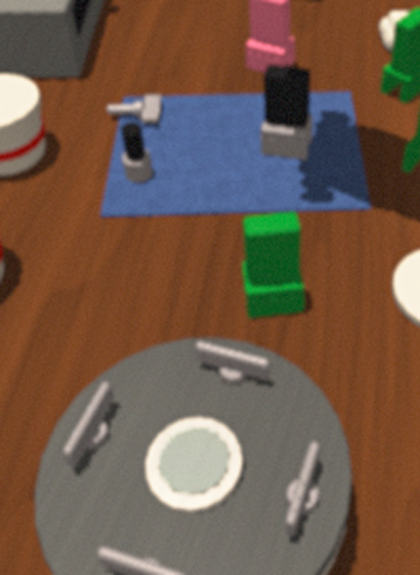

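View pics/o_wrist.png

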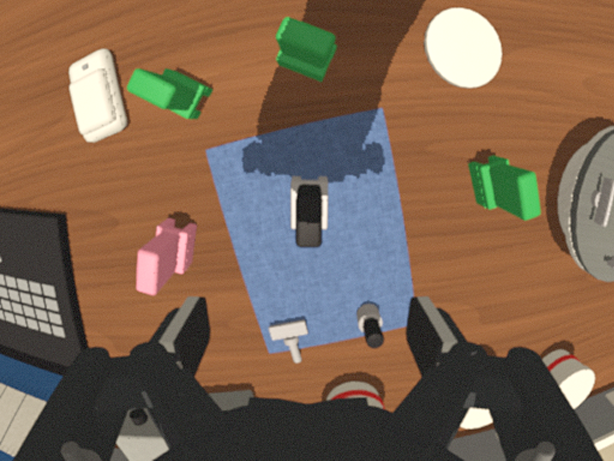

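The side view shows the key upright on the mat at about (287,112) and both loose screws' wings, at (88,425) and (303,490), now in line with the rim. The wrist view shows the key at (308,212), standing free of the open gripper.

```bash
python3 -c "
from h import *
print(workorder.hand_in())"
```

```text
the job is handed in; nothing more can be done
None
```

The job is handed in at about 25.5 s of the 72 s allowed. Both loose screws are tight and the key stands back on the mat; `hand_in()` reports no verdict.

- **Key:** I gripped the black-handled slotted key by its handle. The green and pink look-alikes and the small round key were left alone.
- **Turning order:** I turned screw_a to about 0.78 rad, then screw_c to about 0.77 and on to about 1.59 rad, then screw_a to about 1.59 rad. These angles come from the measured key angle less the 0.25 rad lag. The pictures agree with them but do not measure them exactly.
- **Last checks:** The side picture shows both wings in line with the rim. The key stands upright within about 3 mm of its start pose, and the open gripper is about 0.13 m above it.
- **Forces:** Measured forces at the end of each move stayed below about 6 N, and no finger or arm contact with the chamber was seen.
- **Calibration disagreement:** The scene camera was about 1.7 px off the other two in image rows. I used the fit on which the side and wrist pictures agreed to within about 1 mm, and the key went over both wings without touching.

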